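Put the climbing hardware away in the lock box

TASK

Put away whichever of the two crampon bars, the pulley and the lamp clip are lying out on the bench. The beech box is locked: feel along the ledge on its front for the recess hidden there and push its catch down, slide the lid fully open, seat each piece level in the cradle of its own shape (either bar cradle for either bar), then slide the lid fully shut. Leave everything else on the bench where it is.

Things in the scene. Friction and masses are not known exactly. Their poses are not given: they have to be found in the camera images.
- box: fixed beech lock box, 280 wide (its y), 207 deep (its x); origin on the bench under the middle of its compartment; x points away from the robot. Compartment inside x -75..75, y -132..132, floor 8 above the bench, walls 8 thick and 52 high, sliding lid on top (upper face at 60). Two lid runners jut 90 out behind the box at lid height; the front ledge juts 41 out
- box_ledge (a point): middle of the ledge along the box's front, on its level top face, 46 above the bench; axes as the box. Ledge 36 wide (x -18..18), 270 long (y -135..135), a 5 wide fascia of the same height in front. In ONE of five places (recess middle at y -108, -54, 0, 54 or 108; changes, not reported) is a recess 54 long, 36 wide; its floor is the catch plate, 9 below the ledge, same wood
- catch (a joint): how far the catch plate in the recess is pushed down, in m: 0 up (lid locked), full travel 0.007. Frees the lid beyond about 0.0045. Needs about 3 to 4 N and stays down where it is left
- lid (a joint): how far the lid is slid open along the box's +x, in m: 0 shut, 0.150 fully open (the compartment is then clear). While the catch is up it stops within 0.004. It slides with about 2 N and stays where it is left; no bolt closes again after the catch was pushed
- lid_pull (a point): middle of the dark wooden pull bar on top of the lid: 14 thick (box x), 70 long (box y), 20 high, standing on the lid from 60 to 80 above the bench; moves with the lid; shut, it is at box x -62, y 0. Axes as the box
- bar1_mid (a point): centre of a stainless crampon adjustment bar, 104 long (its x) x 16 wide (y) x 8 thick (z), 90 g, a row of small holes along it; lies flat. The two bars are alike. May be absent
- bar2_mid (a point): centre of a stainless crampon adjustment bar, 104 long (its x) x 16 wide (y) x 8 thick (z), 90 g, a row of small holes along it; lies flat. The two bars are alike. May be absent
- pulley_mid (a point): centre of the chrome pulley lying on its side: 64 long (its x) x 36 wide (y) x 26 high (z), 140 g, straight parallel sides at the middle. May be absent
- clip_mid (a point): centre of the black helmet lamp clip: 56 long (its x) x 24 wide (y) x 20 high (z), 40 g, C-shaped seen from the side. May be absent
- cradle_a_seat (a point): cradle for a crampon bar (either bar fits either of the two): two notched beech posts at x -40 and +40 (each 12 thick), free between them for fingers. The point is where the bar's CENTRE lies when seated (24 above the bench); x is the bar's long axis (box x), either way round. Notch 22 wide, 16 deep, resting face 20 above the bench; end stops leave 8 play at each end. One of four cradles 58 apart along box y, at box x 5; the order changes
- cradle_b_seat (a point): cradle for a crampon bar (either bar fits either of the two): two notched beech posts at x -40 and +40 (each 12 thick), free between them for fingers. The point is where the bar's CENTRE lies when seated (24 above the bench); x is the bar's long axis (box x), either way round. Notch 22 wide, 16 deep, resting face 20 above the bench; end stops leave 8 play at each end. One of four cradles 58 apart along box y, at box x 5; the order changes
- cradle_pulley_seat (a point): cradle for the pulley: two notched beech posts at x -29 and +29 (each 10 thick), free between them for fingers. The point is where the pulley's CENTRE lies when seated (27 above the bench); x is the pulley's long axis (box x), either way round. Notch 42 wide, 18 deep, resting face 14 above the bench; end stops leave 8 play at each end. One of four cradles 58 apart along box y, at box x 5; the order changes
- cradle_clip_seat (a point): cradle for the lamp clip: two notched beech posts at x -24 and +24 (each 10 thick), free between them for fingers. The point is where the clip's CENTRE lies when seated (30 above the bench); x is the clip's long axis (box x), either way round. Notch 30 wide, 16 deep, resting face 20 above the bench; end stops leave 8 play at each end. One of four cradles 58 apart along box y, at box x 5; the order changes
- carabiner: bystander: red aluminium carabiner lying flat, 100 x 55 x 11; origin at its underside centre
- wax_tin: bystander: flat round aluminium tin, 34 across, 16 high, among the hardware; origin at its underside centre
- flask: bystander: steel flask, 72 across, 200 high; origin at its underside centre
- boot_brush: bystander: brush with a handle, lying flat; origin at its underside centre
- mug: bystander: white mug, 80 across, 85 high; origin at its underside centre
- grease_can: bystander: grey can, 60 across, 70 high; origin at its underside centre
- pole_basket: bystander: black plastic ring, 90 across, 12 high, hole 24; origin at its underside centre
There are look-alikes about, which are no part of the job. What is shaped like the part that bears bar1_mid but pink is not meant.

How it is judged:
By the outcome, as a careful person would: the job done as asked, in the order asked, and still so for the second after the job is handed in, with the robot touching nothing.
Of bar1, bar2, pulley, clip only 2 to 4 are there at a start; the rules pass over those that are not, and their reading is None.
At some moment in a run one of bar1, bar2, pulley, clip may be knocked a few centimetres aside while the robot is not near it.
Once in a run the grip may slacken for a moment while it holds something.
It also fails if it takes over 210 s, if anything falls off the work surface, if the arm or the gripper's body presses on something with over 40 N, if the wrist force passes 120 N, or if a joint passes its speed limit or range.

ROBOT

A 6-joint arm with a two-finger parallel gripper is mounted at the origin on the work surface. World frame = base frame: x ahead of the robot, y to its left, z up, the work surface at z = 0. Lengths are in m, angles in rad, forces in N, time in s.
With the tool pointing down it reaches from about 0.35 to 0.975 m from the base axis. Payload 7.1 kg.
Tool frame: the origin (TCP) lies midway between the tips of the shut fingers; the grasp point (between the pads) lies 19 mm behind it; z points along the fingers, x is the direction in which the jaws open and shut, and the axes are right-handed (so a half turn about z gives the same grasp; the last joint's range is limited). The gripper opens to 88 mm and grips with 3 to 60 N. Pads are 20 mm wide; open, the fingers measure 115 mm over their backs; the gripper's body (75 mm by 178 mm) begins 61 mm behind the grasp point.
Start: joints at [1.299, 0.423, 1.63, -0, 1.089, -0.019], TCP at [0.156, 0.605, 0.223] pointing down, gripper open.
Joint ranges: [-3, 3], [-0.9, 2.11], [0.09, 2.58], [-1.31, 4.45], [0.11, 2.69], [-2.54, 2.54]. Speed limits (rad/s): [2.39, 2.39, 3.01, 3.14, 3.14, 3.14].

INTERFACE

Orientations are given as a unit quaternion [w, x, y, z].
In Python, from station import move_pose, movel, movej, command_gripper, wait, inverse_kinematics, read_camera, camera_info, MotionError, job_done, get_time, get_joint_pos, get_qvel, get_effort, get_tcp_pos, get_ee_rot, get_ft_force, get_ft_torque, get_grip_width gives the robot as it stands. Calls block until the motion is done:
- move_pose(position, orientation): joint-space move of the TCP to a pose.
- movel(position, frame=None, v=0.15, until_force=None): straight line of the TCP; frame=None keeps the orientation; v is the mean speed in m/s. With until_force (N) it stops when the force on the tool has changed by that much, and returns True; else False.
- movej(angles): joint-space move.
- command_gripper(opening): opening from 0.0 (shut) to 1.0 (fully open); the grip force is fixed at half the most; returns when the fingers have stopped.
- wait(seconds).
- inverse_kinematics(position, orientation): joint angles nearest the present ones, or None.
- read_camera(name): name is "side" or "top" or "wrist"; returns the picture (480x640x3 uint8, red, green, blue); there is no depth.
- camera_info(name): a dict with "intrinsics" (3x3 intrinsics, pixels), "T" (4x4, takes a point from camera to world coordinates); the wrist camera has in their place "tool_from_camera" (4x4, takes a point from camera to tool coordinates, whose origin is the TCP and whose axes are the tool frame's). Camera axes: x right, y up, looking along -z (the intrinsics and any distortion apply to the point x, -y, -z); pixel columns grow to the right and rows downward; lengths in m; the calibration is good to about 2 mm. A picture is of the moment at which its call begins: read the wrist's pose just before it. camera_info takes no time and is no camera call.
A pose or a line that the arm cannot do raises MotionError and nothing moves.
- job_done(): hands the job in, once; it reports no verdict.
Readings, each from a call of its own:
- get_time(): time.
- get_joint_pos(): joint angles.
- get_qvel(): joint speeds.
- get_effort(): joint torques, N m.
- get_tcp_pos(): TCP position.
- get_ee_rot(): TCP orientation.
- get_ft_force(): force on the tool from outside, world axes, zero at the start.
- get_ft_torque(): the same for the moment, N m.
- get_grip_width(): opening from 0.0 (shut) to 1.0 (fully open).
Only numpy, scipy, OpenCV 4.12 (cv2) and the standard library are available. Lean on these libraries where they do the work, as an engineer would, in place of code of your own. Each camera call takes 0.05 s, during which the arm holds its last target.

## Working session

There is one attempt and no reset: what is moved stays moved. The work goes in short steps, each a Python script; the robot and the scene stay as the last script left them, time stands still between calls to the robot, and variables do not carry over. Pictures are saved under pics/ and viewed, and the job is handed in when it is done.

```bash
ls; mkdir -p pics
python3 - <<'E'
from station import *
import cv2
print(get_time(),get_tcp_pos(),get_ee_rot())
for n in ("top","side","wrist"):
    im=read_camera(n); cv2.imwrite(f"pics/{n}0.png",im[:,:,::-1]); print(n,camera_info(n))
E
```

```text
pics
0.0 [0.15614244 0.60461037 0.22192221] [ 4.51212441e-04  7.90587412e-01  6.12348738e-01 -6.02702579e-04]
top {'intrinsics': array([[441.74231598,   0.        , 320.0859549 ],
       [  0.        , 441.74231598, 239.9888225 ],
       [  0.        ,   0.        ,   1.        ]]), 'T': array([[-0.00632146,  0.99193617, -0.12658073,  0.37591536],
       [-0.99981428, -0.00396499,  0.01885971,  0.00415   ],
       [ 0.01820574,  0.12667644,  0.99177701,  1.19274711],
       [ 0.        ,  0.        ,  0.        ,  1.        ]])}
side {'intrinsics': array([[515.14113769,   0.        , 316.77005915],
       [  0.        , 515.14113769, 242.82542436],
       [  0.        ,   0.        ,   1.        ]]), 'T': array([[ 0.9924869 ,  0.07784724, -0.09439043,  0.40503344],
       [-0.12228823,  0.65585012, -0.74492027, -0.85784352],
       [ 0.00391599,  0.75086646,  0.66044245,  0.82293743],
       [ 0.        ,  0.        ,  0.        ,  1.        ]])}
wrist {'intrinsics': array([[397.79130257,   0.        , 318.51726172],
       [  0.        , 397.79130257, 235.3355678 ],
       [  0.        ,   0.        ,   1.        ]]), 'tool_from_camera': array([[ 9.99998859e-01, -1.22224201e-03, -8.88242890e-04,
         1.00991658e-03],
       [-1.43533806e-03, -9.52080676e-01, -3.05843631e-01,
        -8.58033702e-02],
       [-4.71863957e-04,  3.05844557e-01, -9.52081343e-01,
        -1.62197671e-01],
       [ 0.00000000e+00,  0.00000000e+00,  0.00000000e+00,
         1.00000000e+00]])}
```

View pics/top0.png

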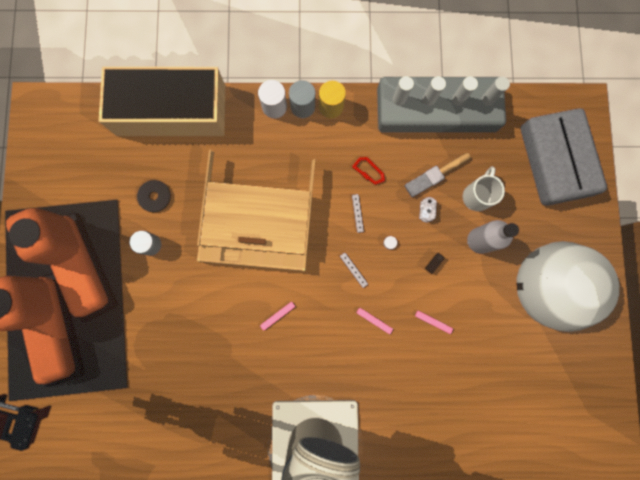

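View pics/side0.png

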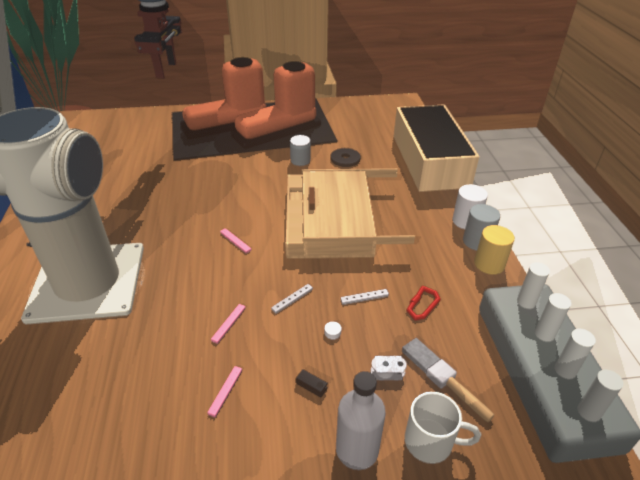

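View pics/wrist0.png

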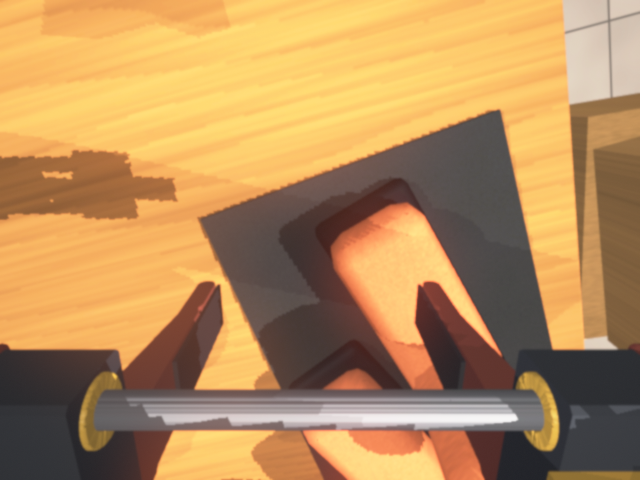

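```bash
cat > h.py <<'E'
from station import *
import numpy as np, cv2
from scipy.spatial.transform import Rotation as R
def q2R(q): return R.from_quat([q[1],q[2],q[3],q[0]]).as_matrix()
def camT(n,pose=None):
    ci=camera_info(n)
    if n!="wrist": return ci["intrinsics"],np.array(ci["T"])
    p,q=pose; T=np.eye(4);T[:3,:3]=q2R(q);T[:3,3]=p
    return ci["intrinsics"],T@ci["tool_from_camera"]
def p2w(n,uv,z,pose=None):
    K,T=camT(n,pose); d=np.array([(uv[0]-K[0,2])/K[0,0],-(uv[1]-K[1,2])/K[1,1],-1.])
    d=T[:3,:3]@d; o=T[:3,3]; return o+d*(z-o[2])/d[2]
def w2p(n,P,pose=None):
    K,T=camT(n,pose); c=T[:3,:3].T@(np.asarray(P,float)-T[:3,3])
    return np.array([K[0,2]+K[0,0]*c[0]/-c[2],K[1,2]+K[1,1]*c[1]/c[2]])
def down(yaw):
    """tool z down, tool x (jaw dir) at world yaw"""
    c,s=np.cos(yaw),np.sin(yaw)
    M=np.array([[c,s,0],[s,-c,0],[0,0,-1.]])
    x,y,z,w=R.from_matrix(M).as_quat(); return [w,x,y,z]
def snap(n,f):
    pose=(get_tcp_pos(),get_ee_rot()); im=read_camera(n); cv2.imwrite(f"pics/{f}.png",im[:,:,::-1]); np.save(f"pics/{f}.npy",np.array([*pose[0],*pose[1]])); return im
def loadpose(f): a=np.load(f"pics/{f}.npy"); return a[:3],a[3:]
E
python3 - <<'E'
import cv2
im=cv2.imread("pics/top0.png")
a=cv2.resize(im[140:285,185:330],None,fx=5,fy=5,interpolation=cv2.INTER_CUBIC)
cv2.imwrite("pics/boxcrop.png",a[:600])
cv2.imwrite("pics/boxcrop2.png",cv2.resize(im[225:285,185:325],None,fx=5.5,fy=5.5,interpolation=cv2.INTER_CUBIC))
cv2.imwrite("pics/hwcrop.png",cv2.resize(im[140:345,250:460],None,fx=2.9,fy=2.9,interpolation=cv2.INTER_CUBIC))
s=cv2.imread("pics/side0.png")
cv2.imwrite("pics/sidebox.png",cv2.resize(s[160:270,275:420],None,fx=5,fy=5,interpolation=cv2.INTER_CUBIC))
E
```

```text
(no output)
```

View pics/boxcrop.png

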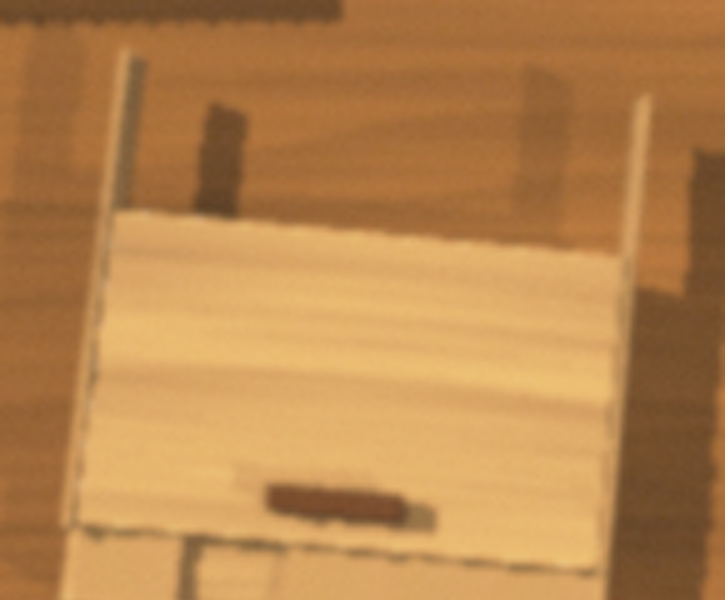

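View pics/boxcrop2.png

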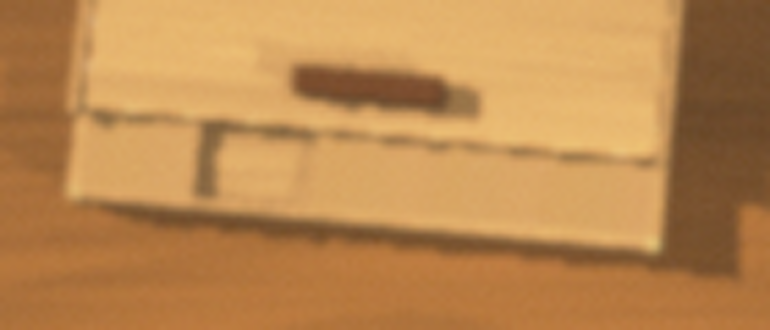

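View pics/hwcrop.png

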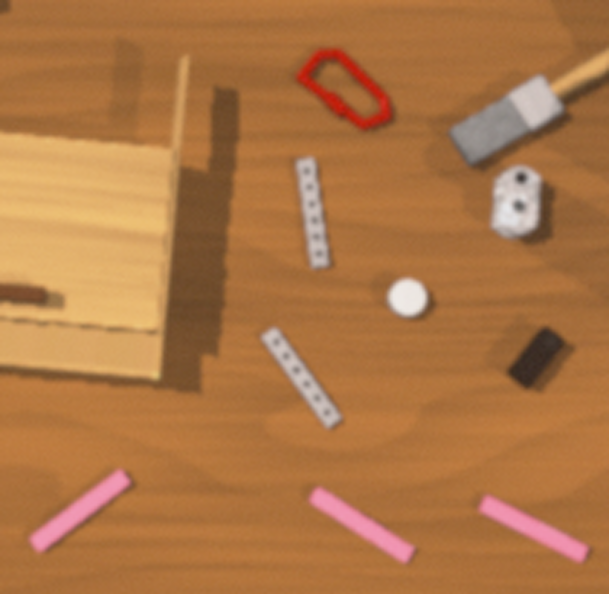

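View pics/sidebox.png

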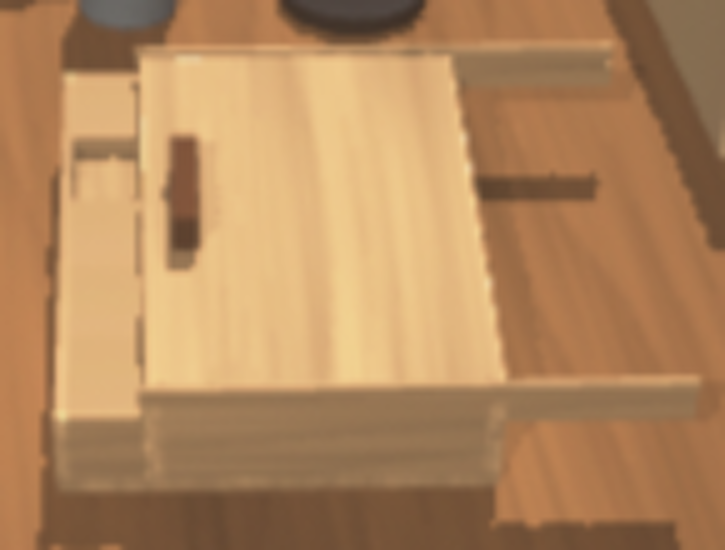

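```bash
cat > fit.py <<'E'
from h import *
from scipy.optimize import least_squares
obs=[("top",(197.4,261.4),(-124,137,46)),("top",(305,270.5),(-124,-137,46)),("top",(252,240.6),(-62,0,80)),
("top",(208.6,182),(83,134,60)),("top",(309,191),(83,-134,60)),("top",(210.2,150),(173,138,60)),("top",(314,159.4),(173,-138,60)),
("side",(287.4,175),(-124,137,46)),("side",(286,243),(-124,-137,46)),("side",(397,169),(173,137,60)),("side",(414.6,236),(173,-137,60)),("side",(375.6,236.4),(83,-134,60))]
def B(p,P): 
    c,s=np.cos(p[2]),np.sin(p[2]); P=np.array(P)/1000; return np.array([p[0]+c*P[0]-s*P[1],p[1]+s*P[0]+c*P[1],P[2]])
f=lambda p:np.concatenate([w2p(n,B(p,P))-uv for n,uv,P in obs])
r=least_squares(f,[0.45,0.15,0],loss="soft_l1")
if __name__=="__main__":
    print(r.x); print(f(r.x).reshape(-1,2).round(1))
    for y in(-108,-54,0,54,108): print(y,B(r.x,(-101,y,46)),w2p("top",B(r.x,(-101,y,46))),w2p("side",B(r.x,(-101,y,46))))
    for n,uv,z in [("bar1",(358,213),.008),("bar2",(354,270),.008),("pulley",(428,210),.026),("clip",(434.5,263),.02),("tin",(390.5,243),.016)]: print(n,p2w("top",uv,z))
E
python3 fit.py
```

```text
[ 0.57911259  0.15054052 -0.09143053]
[[ 0.8 -0.2]
 [-1.3 -0.2]
 [-0.3 -0.1]
 [-1.1  0.2]
 [ 0.5  0.2]
 [-0.2 -1. ]
 [ 0.  -1.2]
 [-1.2  0.7]
 [-1.4  0.3]
 [ 0.1  0.8]
 [ 0.4  0.4]
 [-0.2 -0.2]]
-108 [0.46867371 0.05221325 0.046     ] [293.33944548 260.55175438] [294.74961608 234.89042398]
-54 [0.47360408 0.1059877  0.046     ] [272.62588892 258.75853967] [294.77024709 220.31013976]
0 [0.47853446 0.15976215 0.046     ] [251.89824809 256.96410566] [294.78956985 206.6544152 ]
54 [0.48346483 0.2135366  0.046     ] [231.15650862 255.16845111] [294.80770498 193.83801112]
108 [0.4883952  0.26731104 0.046     ] [210.40065613 253.37157476] [294.82475871 181.78585402]
bar1 [ 0.600983   -0.12236423  0.008     ]
bar2 [ 0.44553663 -0.1089297   0.008     ]
pulley [ 0.60524817 -0.30982067  0.026     ]
clip [ 0.46239268 -0.32349506  0.02      ]
tin [ 0.51717594 -0.20772496  0.016     ]
```

```bash
cat > a1.py <<'E'
from h import *
from fit import r,B
bx=r.x; q=down(bx[2]+np.pi/2)
print(get_time())
command_gripper(0.0)
P=B(bx,(-101,54,46))
move_pose([P[0],P[1],0.15],q)
movel([P[0],P[1],0.06],v=0.15)
hit=movel([P[0],P[1],0.030],v=0.02,until_force=1.5)
print(hit,get_tcp_pos(),get_ft_force())
print(get_time(),get_joint_pos())
E
python3 a1.py
```

```text
0.15
True [0.48323586 0.21343987 0.03623382] [ 0.24900474 -1.10477654 -0.33133664]
5.1833 [ 3.93404941e-01  5.77111285e-01  1.93877022e+00 -3.53316249e-05
  6.26570480e-01 -1.08595775e+00]
```

```bash
cat > a2.py <<'E'
from h import *
from fit import r,B
P=B(r.x,(-101,54,46))
for z in (0.034,0.032,0.030,0.0285):
    h=movel([P[0],P[1],z],v=0.02,until_force=25)
    print(h,get_tcp_pos()[2],get_ft_force().round(2) if hasattr(get_ft_force(),'round') else get_ft_force())
    if h: break
print(get_time())
movel([P[0],P[1],0.14],v=0.2); print(get_ft_force())
E
python3 a2.py
```

```text
False 0.033788519929135376 [ 0.12  0.69 -0.69]
False 0.03183363924563156 [-0.11 -0.7  -1.03]
False 0.030312362415866646 [-2.31 -0.64  5.9 ]
False 0.030116710287048213 [-5.   -2.74 22.94]
6.2
[ 0.16838158  0.48016771 -0.20192012]
```

```bash
cat > a3.py <<'E'
from h import *
from fit import r,B
bx=r.x
def g(x,y,z): return list(B(bx,(x,y,z)))
movel(g(-95,0,110),v=0.2); movel(g(-95,0,70),v=0.15)
h=movel(g(-60,0,70),v=0.08,until_force=12); print(h,get_tcp_pos(),get_ft_force())
if not h:
    h=movel(g(76,0,70),v=0.1,until_force=14); print(h,get_tcp_pos(),get_ft_force())
p=get_tcp_pos(); c,s=np.cos(bx[2]),np.sin(bx[2]); d=np.array(p[:2])-bx[:2]; print("box x",c*d[0]+s*d[1],get_time())
E
python3 a3.py
```

```text
False [0.51985492 0.15590118 0.07005729] [-0.02486594  0.78819442 -0.1222028 ]
True [0.65059098 0.14340061 0.06918544] [ 0.21040681 -0.65114162 -0.28667767]
box x 0.07183172800421193 9.625
```

```bash
cat > a4.py <<'E'
from h import *
from fit import r,B
bx=r.x
def g(x,y,z): return list(B(bx,(x,y,z)))
movel(g(60,0,70),v=0.1); movel(g(-60,0,260),v=0.3); command_gripper(1.0); wait(0.2)
snap("wrist","w1"); snap("side","s1"); snap("top","t1"); print(get_time())
E
python3 a4.py; python3 -c "
import cv2
im=cv2.imread('pics/s1.png');cv2.imwrite('pics/s1c.png',cv2.resize(im[140:400,200:500],None,fx=2.3,fy=2.3,interpolation=cv2.INTER_CUBIC))"
```

```text
12.5083
```

View pics/w1.png

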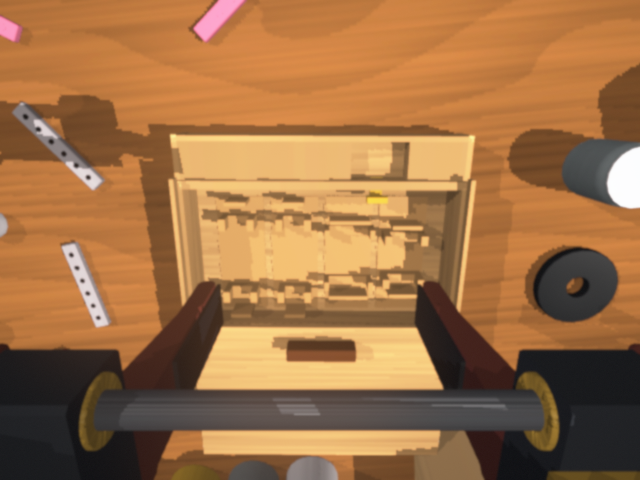

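View pics/s1c.png

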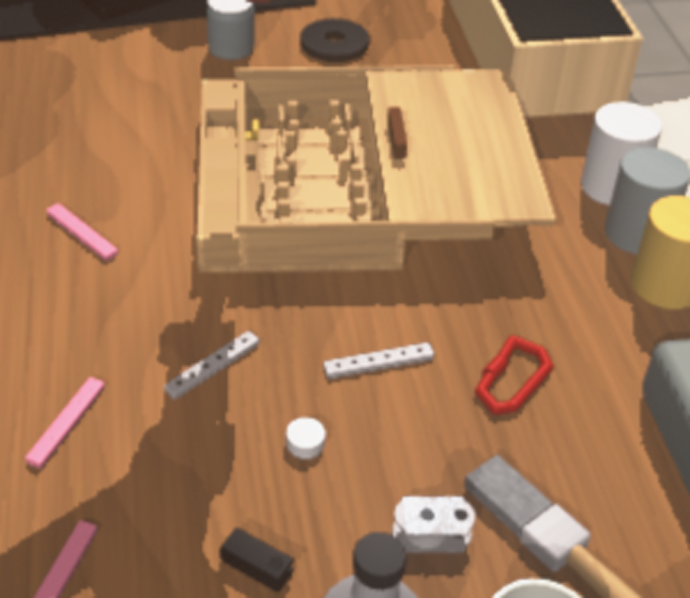

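View pics/t1.png

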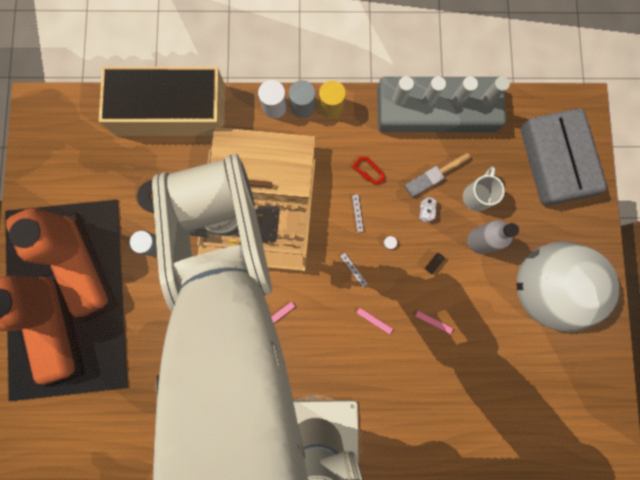

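```bash
cat > rect.py <<'E'
import sys
from h import *
from fit import r,B
def rect(f,z,out,n="wrist",s=2.6):
    im=cv2.imread(f"pics/{f}.png"); pose=loadpose(f)
    c=[(85,140),(85,-140),(-85,-140),(-85,140)]
    src=np.float32([w2p(n,B(r.x,(x,y,z)),pose) for x,y in c]); dst=np.float32([((140-y)*s,(85-x)*s) for x,y in c])
    o=cv2.warpPerspective(im,cv2.getPerspectiveTransform(src,dst),(int(280*s),int(170*s)),flags=cv2.INTER_CUBIC)
    for y in (87,29,-29,-87): cv2.line(o,(int((140-y)*s),0),(int((140-y)*s),12),(0,0,255),1)
    for x in (5,45,-35,34,-24,29,-19): cv2.line(o,(0,int((85-x)*s)),(10,int((85-x)*s)),(0,0,255),1)
    cv2.imwrite(f"pics/{out}.png",o)
if __name__=="__main__": rect(sys.argv[1],float(sys.argv[2]),sys.argv[3],*(sys.argv[4:5]))
E
python3 rect.py w1 36 r1; python3 rect.py s1 36 r2 side
```

```text
(no output)
```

View pics/r1.png

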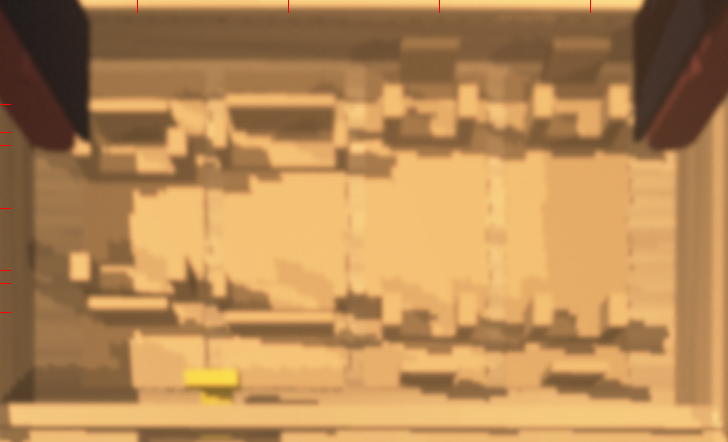

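View pics/r2.png

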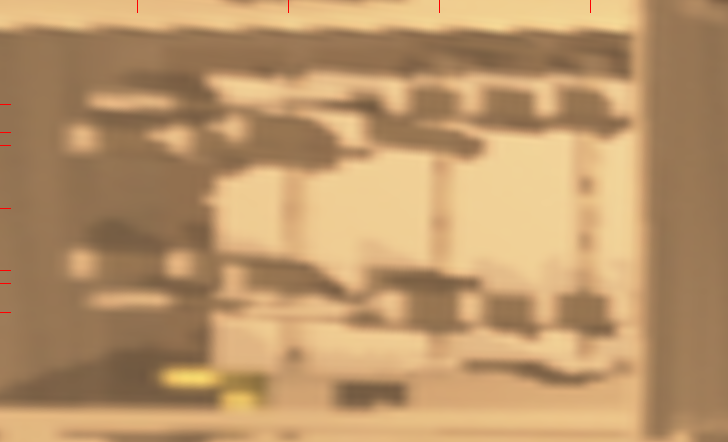

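Run:
```python
import cv2
from h import *
from fit import r,B
im=cv2.imread('pics/w1.png');pose=loadpose('w1')
print(np.array(pose[0]),pose[1])
for P in [(-124,137,46),(-124,-137,46),(-101-18,54+27,46),(-119,27,46),(-83,140,52),(-83,-140,52),(88-7,35,80),(88-7,-35,80),(75,132,60),(5,-29,20),(5,-87,20),(45,-29,36),(-35,-29,36)]: print(P,w2p("wrist",B(r.x,P),pose).round(1))
cv2.imwrite('pics/w1c.png',cv2.resize(im[125:365,160:480],None,fx=2.5,fy=2.5,interpolation=cv2.INTER_CUBIC))
```

```text
[0.51935205 0.15602001 0.25999162] [-0.00189259  0.73894948  0.67375069 -0.00317819]
(-124, 137, 46) [466.6 134.1]
(-124, -137, 46) [168.5 133.9]
(-119, 81, 46) [405.2 139.6]
(-119, 27, 46) [346.7 139.6]
(-83, 140, 52) [467.1 179.6]
(-83, -140, 52) [167.9 179.3]
(81, 35, 80) [352.6 348.9]
(81, -35, 80) [282.1 348.8]
(75, 132, 60) [445. 333.]
(5, -29, 20) [290.7 255.8]
(5, -87, 20) [236.9 255.8]
(45, -29, 36) [290.4 296.1]
(-35, -29, 36) [288.8 224.2]
```

View pics/w1c.png

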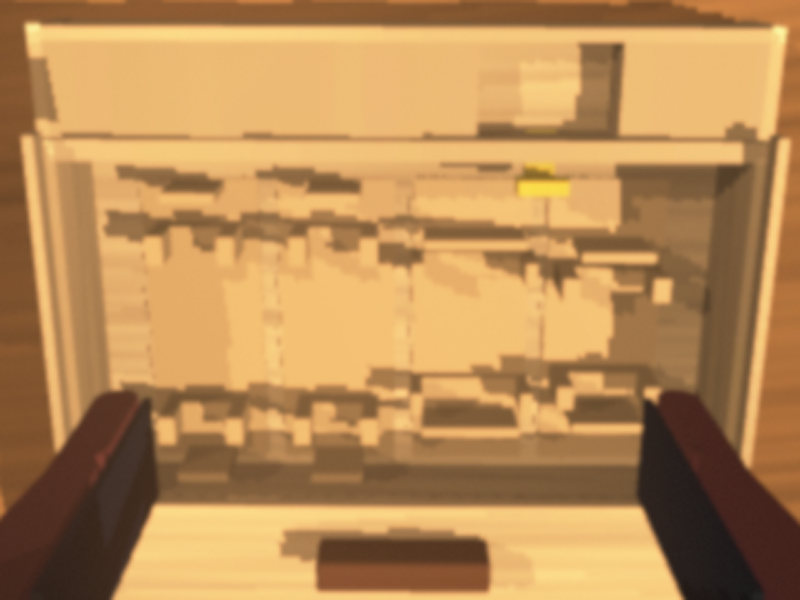

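```bash
cat > a5.py <<'E'
from h import *
from fit import r,B
bx=r.x; c,s=np.cos(bx[2]),np.sin(bx[2])
def g(x,y,z): return list(B(bx,(x,y,z)))
def by():
    p=get_tcp_pos(); d=np.array(p[:2])-bx[:2]; return np.array([c*d[0]+s*d[1],-s*d[0]+c*d[1]])*1000
command_gripper(0.0)
movel(g(88,70,110),v=0.35); movel(g(88,70,70),v=0.2)
h=movel(g(88,40,70),v=0.03,until_force=4); print(h,by(),get_ft_force())
movel(g(88,62,70),v=0.2); movel(g(88,62,100),v=0.2);movel(g(88,-68,100),v=0.35); movel(g(88,-68,70),v=0.2)
h=movel(g(88,-38,70),v=0.03,until_force=4); print(h,by(),get_ft_force())
movel(g(88,-60,70),v=0.2); movel(g(88,-60,110),v=0.2)
print(get_time())
move_pose([0.47,-0.2,0.30],down(np.pi/2)); command_gripper(1.0); wait(0.15)
snap("wrist","w2"); snap("top","t2"); print(get_time(),get_joint_pos())
E
python3 a5.py
```

```text
True [87.93331306 45.92599896] [0.21308526 2.55503013 2.85950522]
True [ 87.83789371 -42.3466887 ] [ 0.01327253 -1.72836494  1.51776929]
18.5417
21.6167 [-4.25636168e-01  1.65775844e-01  1.80006299e+00  1.23417483e-06
  1.17577054e+00 -1.99638768e+00]
```

View pics/w2.png

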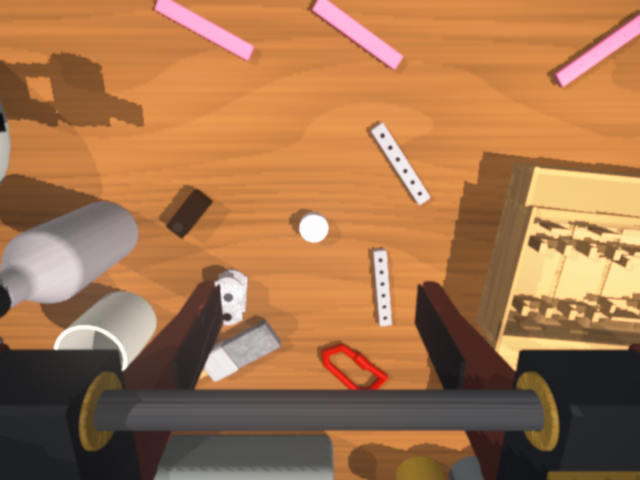

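Run:
```python
from h import *
im=cv2.imread('pics/w2.png');pose=loadpose('w2')
cv2.imwrite('pics/w2c.png',cv2.resize(im[110:340,140:440],None,fx=2.6,fy=2.6,interpolation=cv2.INTER_CUBIC))
f=lambda u,z:p2w("wrist",u,z,pose)
for n,a,b,z in [("barA",(378,126),(424,200),.008),("barB",(379.5,250),(386,324.5),.008),("pul",(232,272),(229,323),.026),("clip",(201,193),(176,234),.02)]:
    A,Bq=f(a,z),f(b,z); print(n,((A+Bq)/2).round(4),np.linalg.norm(A-Bq).round(4),np.degrees(np.arctan2(*(A-Bq)[1::-1])).round(1))
for n,a,z in [("tin",(313.5,226),.016)]: print(n,f(a,z).round(4))
for n,a,b,z in [("barAt",(343,255),(365,285),.008),("barBt",(356,196),(361,230),.008)]:
    A,Bq=p2w("top",a,z),p2w("top",b,z);print(n,((A+Bq)/2).round(4),np.linalg.norm(A-Bq).round(4))
```

```text
barA [ 0.4454 -0.1041  0.008 ] 0.1012 -145.3
barB [ 0.6002 -0.1176  0.008 ] 0.1032 -172.6
pul [ 0.6047 -0.305   0.026 ] 0.0689 173.2
clip [ 0.5008 -0.3477  0.02  ] 0.059 145.5
tin [ 0.5164 -0.2042  0.016 ]
barAt [ 0.4457 -0.1088  0.008 ] 0.0994
barBt [ 0.6012 -0.1237  0.008 ] 0.0951
```

View pics/w2c.png

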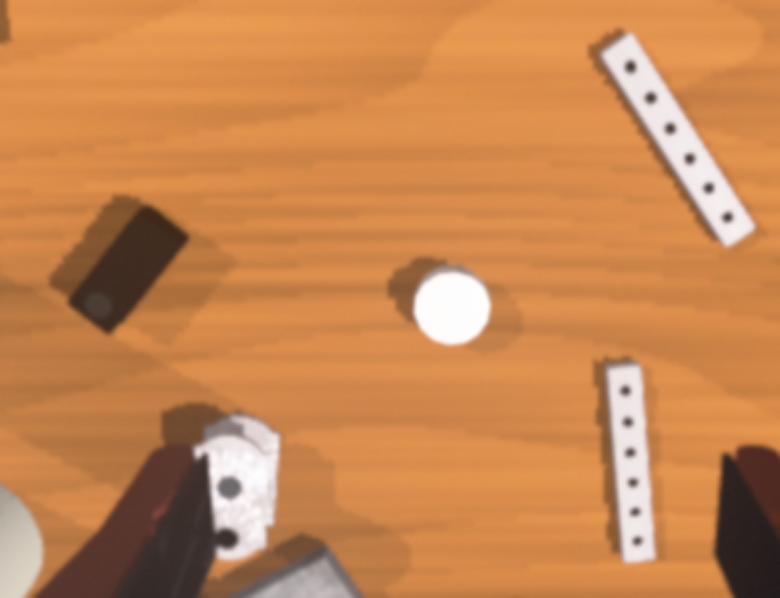

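View pics/t2.png

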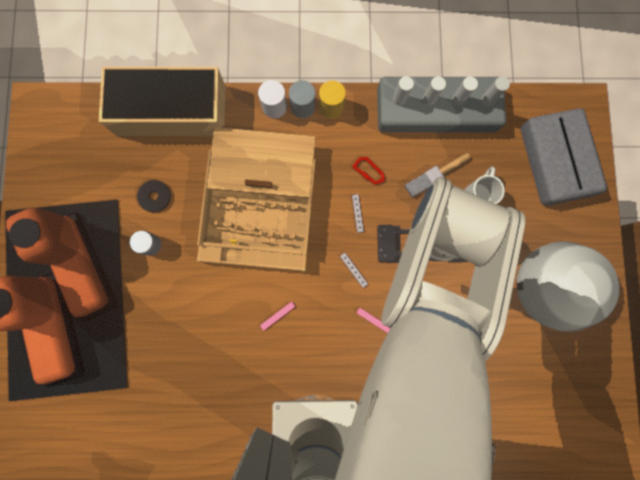

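```bash
cat > pp.py <<'E'
from h import *
from fit import r,B
bx=r.x.copy(); bx[:2]+=0.0018*np.array([-np.sin(bx[2]),np.cos(bx[2])])
def g(x,y,z): return list(B(bx,(x,y,z)))
def pick(xy,yaw,z,open_,hover=0.13):
    q=down(yaw); command_gripper(open_)
    move_pose([xy[0],xy[1],hover],q)
    movel([xy[0],xy[1],z+0.025],v=0.25)
    h=movel([xy[0],xy[1],z],v=0.06,until_force=6)
    zz=get_tcp_pos()[2]; command_gripper(0.0); w=get_grip_width()
    print("pick",h,zz,"w mm",w*88,get_time())
    movel([xy[0],xy[1],hover+0.02],v=0.25); print("lifted w",get_grip_width()*88)
    return zz
def place(by,yaw,z,open_,x=5):
    move_pose(g(x,by,150),down(yaw)); print("w",get_grip_width()*88)
    movel(g(x,by,z*1000+22),v=0.25)
    h=movel(g(x,by,z*1000-2),v=0.03,until_force=4)
    print("place",h,get_tcp_pos(),get_ft_force(),"w",get_grip_width()*88)
    return h
def release(by,open_,x=5):
    command_gripper(open_); movel(g(x,by,150),v=0.25); print(get_time())
E
python3 - <<'E'
from pp import *
pick((0.4455,-0.1065),np.radians(34.7-90),0.002,0.5)
place(-29,bx[2]-np.pi/2,0.022,0.4)
E
```

```text
pick False 0.001797600260082497 w mm 15.59650067281268 26.425
lifted w 15.526372340167747
w 15.398436989985925
place True [0.58131775 0.12300251 0.02213715] [-0.20898436  1.08218297  4.93552841] w 15.487619603337757
```

```bash
python3 - <<'E'
from pp import *
release(-29,0.42)
snap("side","s3");snap("wrist","w3")
pick((0.6005,-0.1205),np.radians(7.4-90),0.002,0.5)
h=place(-87,bx[2]-np.pi/2,0.022,0.4)
E
python3 rect.py w3 24 r3;python3 rect.py s3 24 r3s side
```

```text
30.7
pick False 0.0017567994954561447 w mm 15.640365299368181 33.8083
lifted w 15.649689398599262
w 15.567863317435496
place True [0.57605959 0.06527198 0.02210955] [-0.40815679  0.26497878  5.14284329] w 15.814094709537766
```

View pics/w3.png

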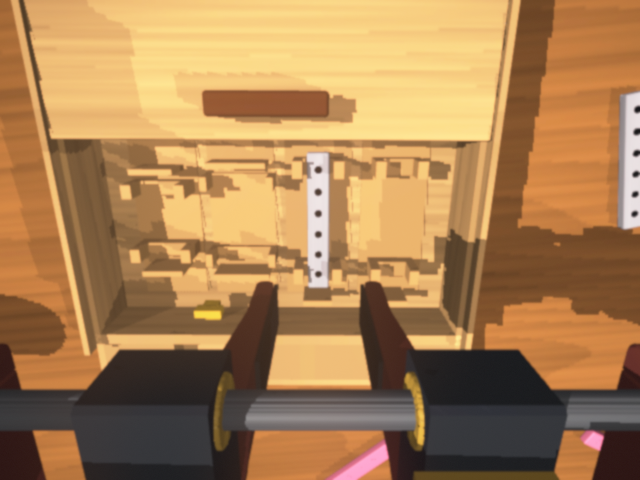

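View pics/r3s.png

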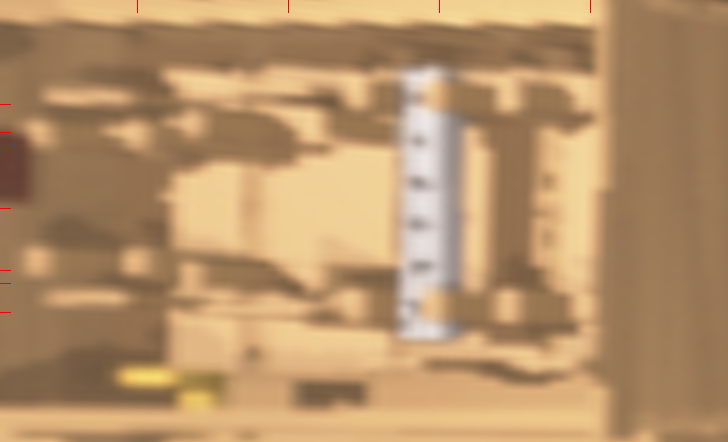

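Run:
```python
from pp import *
release(-87,0.42)
snap("wrist","w4a")
move_pose([0.53,-0.30,0.24],down(np.radians(83))); command_gripper(1.0); wait(0.15)
snap("wrist","w4"); print(get_time())
```

```text
37.8
42.0917
```

View pics/w4.png

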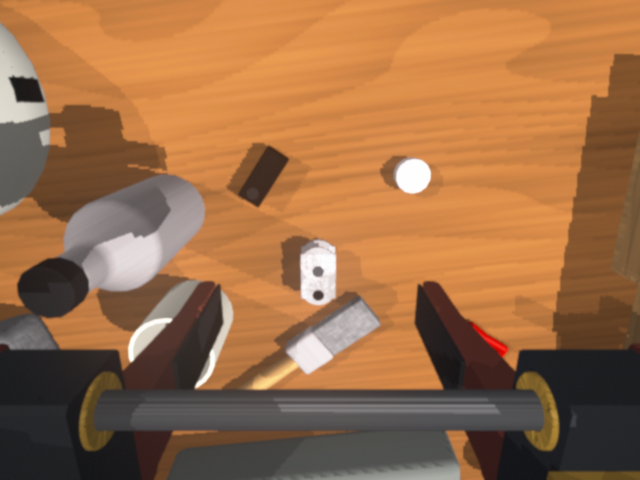

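View pics/w4a.png

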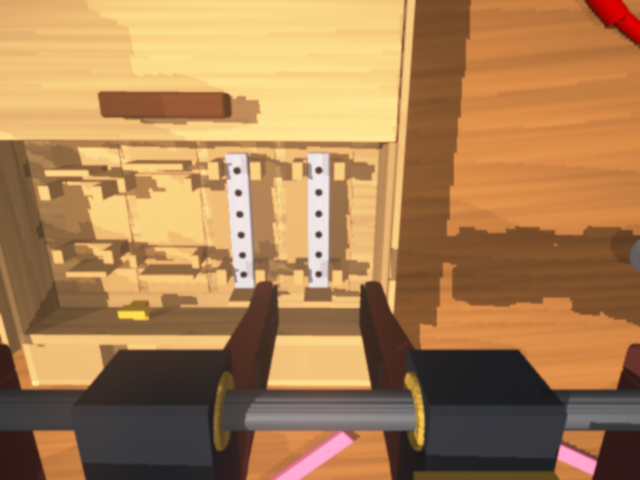

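```bash
python3 - <<'E'
from h import *
im=cv2.imread('pics/w4.png');pose=loadpose('w4')
cv2.imwrite('pics/w4c.png',cv2.resize(im[130:360,190:390],None,fx=3.5,fy=2.6*1.346,interpolation=cv2.INTER_CUBIC)[:800])
E
python3 -c "
import cv2;im=cv2.imread('pics/w4c.png');print(im.shape);cv2.imwrite('pics/w4c.png',cv2.resize(im,(520,598)))"
```

```text
(800, 700, 3)
```

View pics/w4c.png

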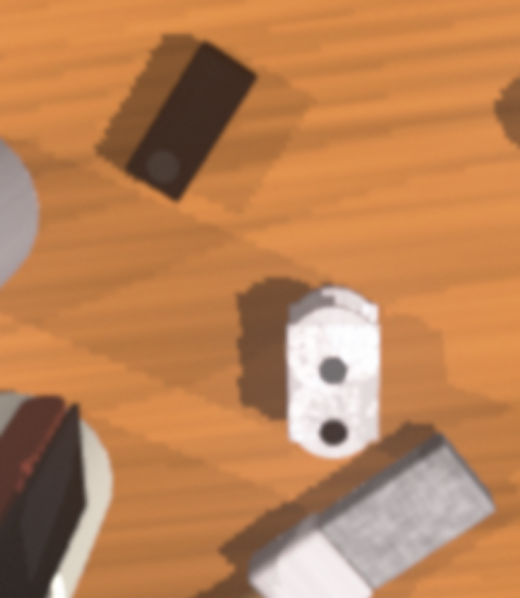

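Run:
```python
from h import *
pose=loadpose('w4'); f=lambda u,z:p2w("wrist",u,z,pose)
for n,a,b,z in [("pul",(318,247),(318,305),.026),("clip",(190+231/2.6,130+58/2.6),(190+152/2.6,130+182/2.6),.02)]:
    A,Bq=f(a,z),f(b,z); print(n,((A+Bq)/2).round(4),np.linalg.norm(A-Bq).round(4),np.degrees(np.arctan2(*(A-Bq)[1::-1])).round(1))
print("brush corner",f((359,296),.03),f((359,296),.02)); print("mug rim c",f((172,350),.085)," top:",p2w("top",(489,191),.085),"flask cap top",f((53,287),.2),p2w("top",(511,230),.2), "tin",f((413,175),.016))
print("clip top cam t0?",p2w("top",(434.5,263),.02))
```

```text
pul [ 0.6094 -0.3087  0.026 ] 0.0647 173.1
clip [ 0.5016 -0.3486  0.02  ] 0.0556 139.0
brush corner [ 0.63429645 -0.26904193  0.03      ] [ 0.63937896 -0.268522    0.02      ]
mug rim c [ 0.64036032 -0.4481573   0.085     ]  top: [ 0.64312598 -0.45412889  0.085     ] flask cap top [ 0.5218049  -0.44658068  0.2       ] [ 0.52393898 -0.45228386  0.2       ] tin [ 0.51824669 -0.20454169  0.016     ]
clip top cam t0? [ 0.46239268 -0.32349506  0.02      ]
```

Run:
```python
from pp import *
pick((0.607,-0.310),np.radians(83.1),0.010,0.70)
h=place(29,bx[2]+np.pi/2,0.024,0.4)
```

```text
pick False 0.009628094465127704 w mm 35.89067238293882 44.9167
lifted w 35.4310225077688
w 35.96680975719113
place True [0.58662972 0.1807164  0.02408907] [0.35257056 0.53837833 4.39402778] w 35.82425900142493
```

Run:
```python
from pp import *
release(29,0.56); snap("wrist","w5")
move_pose([0.47,-0.32,0.2],down(np.radians(52))); wait(0.1); snap("wrist","w6"); print(get_time())
```

```text
49.7667
51.8417
```

View pics/w5.png

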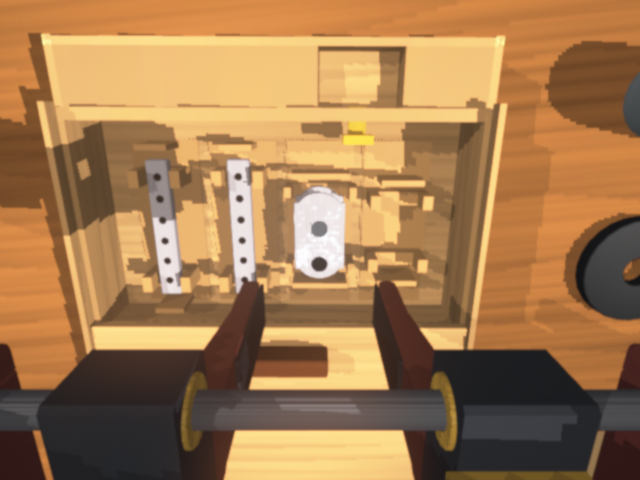

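View pics/w6.png

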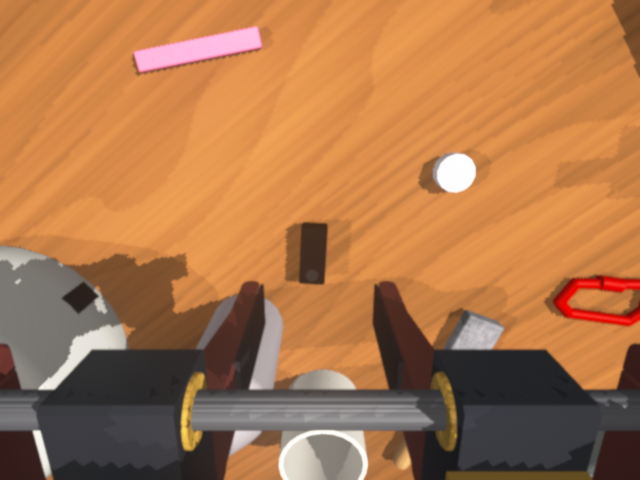

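Run:
```python
from pp import *
pose=loadpose('w6'); f=lambda u,z:p2w("wrist",u,z,pose)
A,Bq=f((314.5,222.5),.02),f((312.5,283.5),.02); c=(A+Bq)/2; a=np.arctan2(*(A-Bq)[1::-1])
print(c,np.linalg.norm(A-Bq),np.degrees(a),"flask base edge",f((262,296),0),f((245,293),0))
yaw=a-np.pi/2
t=c[:2]-0.002*np.array([np.cos(yaw),np.sin(yaw)])   # camera bias along tool x
t=t+0.005*np.array([np.cos(a),np.sin(a)])
tool_y=np.array([np.sin(yaw),-np.cos(yaw)]); fl=np.array([.523,-.449])-t; print(t,"flask perp",fl@tool_y,"along",fl@np.array([np.cos(yaw),np.sin(yaw)]))
np.save("clip.npy",[*t,yaw])
```

```text
[ 0.5008458  -0.34768553  0.02      ] 0.05960950469042661 140.1795759282846 flask base edge [ 5.10461755e-01 -4.21200863e-01  5.55111512e-17] [ 0.49747138 -0.43250272  0.        ]
[ 0.49572476 -0.34601972] flask perp 0.08689576562842341 along -0.06162793013636457
```

Run:
```python
from pp import *
x,y,yaw=np.load("clip.npy")
pick((x,y),yaw,0.006,0.5,hover=0.16)
h=place(87,bx[2]+np.pi/2,0.026,0.4,x=0)
```

```text
pick False 0.005678615290277356 w mm 23.597008130510225 54.1917
lifted w 23.476547438885042
w 23.870665806984583
place True [0.58736754 0.2390198  0.02618118] [-1.20827986  0.50877617  5.7279599 ] w 23.929190641288727
```

```bash
python3 - <<'E'
from pp import *
release(87,0.42,x=0); movel(g(-40,40,190),v=0.3); wait(0.1); snap("wrist","w7"); snap("side","s7"); print(get_time())
E
python3 -c "
import cv2
im=cv2.imread('pics/s7.png');cv2.imwrite('pics/s7c.png',cv2.resize(im[150:270,275:445],None,fx=4.5,fy=4.5,interpolation=cv2.INTER_CUBIC))"
```

```text
59.5167
60.1083
```

View pics/w7.png

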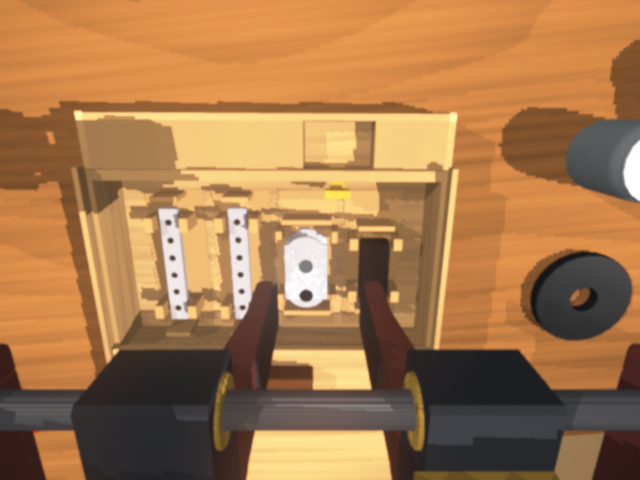

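View pics/s7c.png

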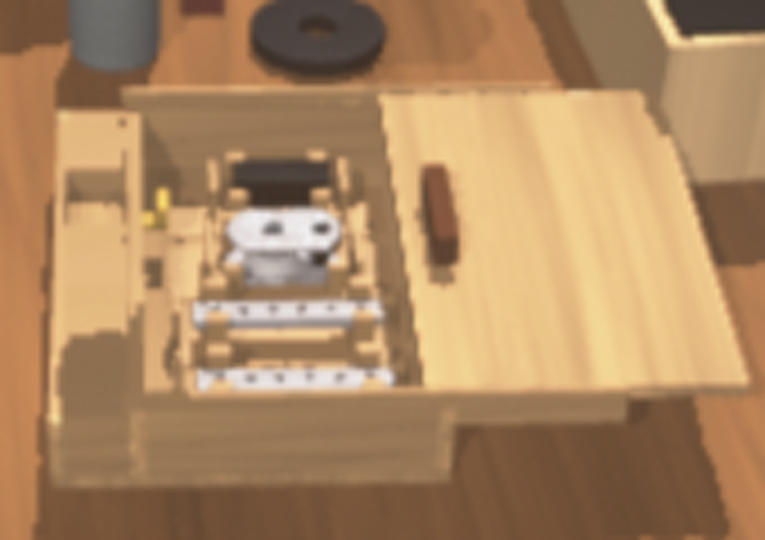

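```bash
python3 - <<'E'
from pp import *
c,s=np.cos(bx[2]),np.sin(bx[2])
def by():
    p=get_tcp_pos(); d=np.array(p[:2])-bx[:2]; return np.array([c*d[0]+s*d[1],-s*d[0]+c*d[1]])*1000
command_gripper(0.0); movel(g(118,0,150),v=0.3); movel(g(118,0,70),v=0.2)
h=movel(g(-51,0,70),v=0.08,until_force=16); print(h,by(),get_ft_force())
p=by(); movel(g(p[0]+15,0,70),v=0.1); movel(g(p[0]+15,0,150),v=0.25)
q=get_joint_pos(); movel(g(-60,0,300),v=0.3); print(get_time())
move_pose([0.35,0.45,0.3],down(1.4)); wait(0.1)
for n in("top","side","wrist"): snap(n,n+"8")
print(get_time())
E
python3 -c "
import cv2
im=cv2.imread('pics/side8.png');cv2.imwrite('pics/s8c.png',cv2.resize(im[150:270,275:445],None,fx=4.5,fy=4.5,interpolation=cv2.INTER_CUBIC))"
```

```text
True [-41.29235457   0.17636316] [ 2.30474623 -0.72245419  0.90683337]
65.3
66.825
```

View pics/s8c.png

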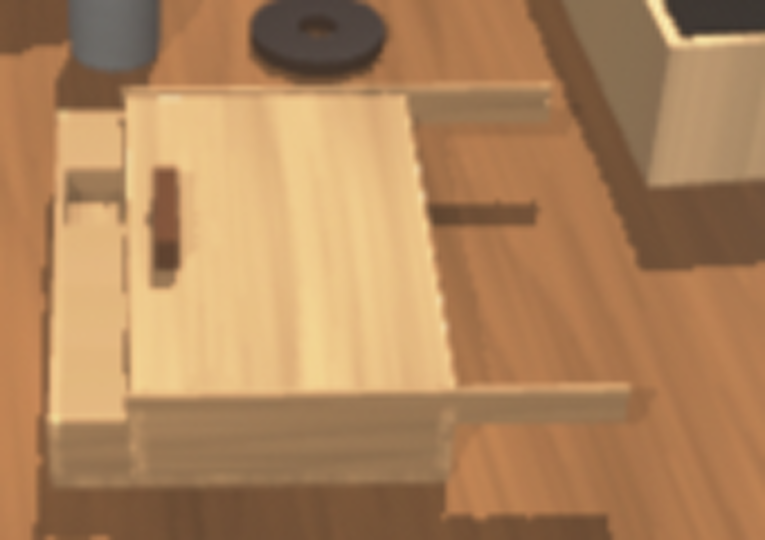

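View pics/top8.png

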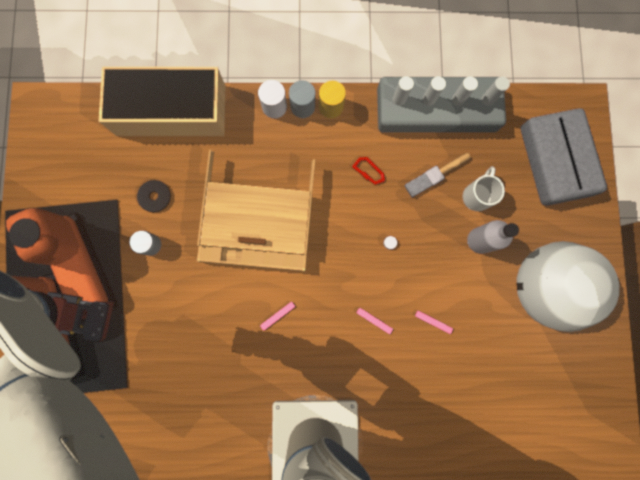

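Run:
```python
import cv2,numpy as np
for n,b0 in (("top",(225,235,285,250)),("side",(300,180,325,215))):
    a=cv2.cvtColor(cv2.imread(f"pics/{n}0.png"),7).astype(np.float32);b=cv2.cvtColor(cv2.imread(f"pics/{n}8.png"),7).astype(np.float32)
    x0,y0,x1,y1=b0
    A,Bq=a[y0:y1,x0:x1],b[y0:y1,x0:x1]
    print(n,cv2.phaseCorrelate(A,Bq,cv2.createHanningWindow(A.shape[::-1],cv2.CV_32F)),np.abs(A-Bq).mean(),np.abs(A-Bq).max())
```

```text
top ((-0.2831954812929709, 0.6199846094667807), 0.8959201939900716) 0.88336366 5.3579865
side ((0.27708643075598793, -0.08168340439268462), 0.994708105193244) 3.088 58.0
```

Run:
```python
from pp import *
c,s=np.cos(bx[2]),np.sin(bx[2])
def by():
    p=get_tcp_pos(); d=np.array(p[:2])-bx[:2]; return np.array([c*d[0]+s*d[1],-s*d[0]+c*d[1]])*1000
move_pose(g(-20,0,150),down(bx[2]+np.pi/2)); movel(g(-20,0,70),v=0.2)
h=movel(g(-51,0,70),v=0.03,until_force=25); print(h,by(),get_ft_force())
p=by(); movel(g(p[0]+15,0,70),v=0.1); movel(g(p[0]+15,0,150),v=0.25)
movel(g(-60,0,300),v=0.3)
move_pose([0.35,0.45,0.3],down(1.4)); wait(0.1)
for n in("top","side"): snap(n,n+"9")
print(get_time())
import cv2
for n,b0 in (("top",(225,235,285,250)),("side",(300,180,325,215))):
    a=cv2.cvtColor(cv2.imread(f"pics/{n}0.png"),7).astype(np.float32);b=cv2.cvtColor(cv2.imread(f"pics/{n}9.png"),7).astype(np.float32)
    x0,y0,x1,y1=b0; A,Bq=a[y0:y1,x0:x1],b[y0:y1,x0:x1]
    D=np.abs(A-Bq);print(n,cv2.phaseCorrelate(A,Bq,cv2.createHanningWindow(A.shape[::-1],cv2.CV_32F)),D.mean(),D.max(),np.unravel_index(D.argmax(),D.shape))
```

```text
True [-41.23581376   0.37857437] [ 2.25553295 -0.59700762  1.16473828]
72.5667
top ((0.21288153795342524, 0.3948341190857736), 0.9575296547677782) 2.9488888 28.0 (np.int64(14), np.int64(1))
side ((0.344242181868621, -0.1569825193519847), 0.9895688205295139) 3.1234286 59.0 (np.int64(13), np.int64(0))
```

```bash
python3 -c "
from station import *
print(job_done(),get_time())"
```

```text
the job is handed in; nothing more can be done
the job is handed in; nothing more can be done
```

All four pieces were lying out, and all four are now seated in their cradles with the lid slid shut. I handed the job in at about 73 s.

- **Catch and lid:** I found the recess at y +54 from the pictures and confirmed it by touch, since the finger stopped well below the ledge top. The catch went down to its end stop at about 7 mm, and I slid the lid open to its stop.
- **Placing:** The two bars went into the cradles at y -29 and -87, the pulley at y 29 and the clip at y 87. Each touched down at its expected seating height, and the pictures show all of them level in the notches. The clip was knocked about 4 cm early in the run, so I located it again before grasping it.
- **Shutting:** I pushed the lid shut, then pressed again with a 25 N limit, and it stopped at the same place both times. In the before-and-after pictures the pull bar lies within about 0.6 pixel of where it started. The other things on the bench look unmoved.

**Checks that disagreed:**
- The wrist and top cameras differed by about 4–5 mm in y. I settled the box's y by touching both ends of the pull bar, which shifted it 1.8 mm.
- The closing stop came about 4 mm short of the position I had estimated. I put this down to the finger being thicker than I assumed, because the stop repeated and the pictures match.

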